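Clear the scrap-print chute and tamp the cassette level

ROBOT

A 6-joint arm with a two-finger parallel gripper is mounted at the origin on the work surface. World frame = base frame: x ahead of the robot, y to its left, z up, the work surface at z = 0. Lengths are in mm, angles in degrees, forces in N, time in s.
With the tool pointing down it reaches from about 275 to 875 mm from the base axis. Payload 12.5 kg.
Tool frame: the origin (TCP) lies midway between the tips of the shut fingers; the grasp point (between the pads) lies 19 mm behind it; z points along the fingers, y is the line along which they close (so a half turn about z gives the same grasp; the last joint's range is limited). The gripper opens to 85 mm and grips with 20 to 120 N. Pads are 22 mm wide; open, the fingers measure 114 mm over their backs; the gripper's body (76 mm by 85 mm) begins 54 mm behind the grasp point. The pads swing forward as they close: fully open they stand 13 mm farther back than shut.
Start: joints at [67.689, 20.094, 94.641, -0, 65.266, -4.847], TCP at [165.025, 524.644, 231.29] pointing down, gripper open.
Joint ranges: [-157.81, 157.81], [-45, 120.19], [0.68, 151.7], [-89.99, 269.99], [4.06, 180], [-164.3, 164.3]. Speed limits (degrees/s): [127.2, 127.2, 159.86, 180, 180, 180].

INTERFACE

Orientations are given as a 3x3 rotation matrix whose columns are the frame's x, y, z axes.
In Python, from bench import robot gives the robot as it stands.
- The arm moves only by the tool move_arm, never from a script. Its argument "steps" is a list that holds one entry, the list of rows, each a list of 4 numbers: the shift along the tool's x, y, z in m, then the turn about the tool's z in degrees. In form: [[[x, y, z, yaw], ...]]. A call has 1 to 5 rows; each row shifts and turns the commanded pose from where the row before left it, along the tool's axes as they then stand; what a row does not reach is not made up. A row lasts 1/10 s, in which the tool goes at most 50 mm and 8.59 degrees, less where a joint would pass 70% of its speed; a pose out of reach is approached as far as the arm can. A call with a gripper value outside its range is refused whole. "jaw" is the gripper's target within -1 to 1 (shut at 1, half-way at 0, fully open at -1), set as the call begins (left out, the last holds). The fingers move at their own pace and stop on an object; the grip force is fixed at half the most. Time passes only in rows, so rows that do not move let the fingers close. It gives the time, the measured TCP pose, the force, the opening and the grip force at its end, in the units of the state.
- robot.get_obs(): the state, without advancing time (a new reading comes with each control period).
- robot.grab_frame(name): name is "side" or "top"; returns a dict with "img" (384x512x3 uint8, red, green, blue), "camera_matrix" (3x3 intrinsics, pixels), "dist_coeffs" ([k1, k2, p1, p2, k3] as OpenCV has them; the pictures are not rectified), "eye" and "attitude" of the camera in the world. Camera axes: x right, y down, z forward; pixel columns grow to the right and rows downward; lengths in mm; the calibration is good to about 2 mm. A picture is of the moment at which its call begins. There is no depth.
- robot.job_done(): hands the job in; it is judged then, once.
Trained networks look in a picture, given as the dict that the camera call returned (one of the last four; its "shot" number tells which), for a name from the list of things; names that differ only in an ending like _2 or _b are one class to them, and where a whole thing is asked for, a point or a joint stands for the part that bears it (a point fixed in the world has none). Each returns a list of dicts, best first, with "conf" (0 to 1); they miss things now and then, are a little off and sometimes report something else, mostly with a low value. They report only what shows in the picture. A call takes as long as a camera call.
- robot.cut_out(picture, name): "mask" (384x512 bool, what is visible of it) and "location" ([row, column] in pixels, amid what is visible of it).
- robot.spot_point(picture, name): "location" ([row, column] in pixels: a listed point, or the origin of a listed thing).
The state is a dict: "t": time; "q": joint angles; "joint_vel": joint speeds; "effort": joint torques, N m; "tool_pos": TCP position; "eef_rot": TCP orientation; "ft_force": force on the tool from outside, world axes, zero at the start; "moment": the same for the moment, N m; "opening": opening from 0.0 (shut) to 1.0 (fully open); "grasp_force": force on a finger pad.
Only numpy, scipy, OpenCV 4.12 (cv2) and the standard library are available. Lean on these libraries where they do the work, as an engineer would, in place of code of your own. Each camera call takes 0.05 s, during which the arm holds its last target. There are 200 camera calls.

TASK

A red T-shaped misprint is caught across the feed chute of the scrap-print cassette: lift it out and put it in the white open tray, so that the two chunks behind it slide down into the cassette. Then take the wooden-handled tamper and press the heap down with its steel plate until all five chunks lie level on the cassette floor with none riding on its neighbours; do not push the chunks with the gripper. Stand the tamper upright back on its square mat, and leave the bottle, the grey cup and the screwdriver beyond the cassette where they are.

Things in the scene. Friction and masses are not known exactly. Their poses are not given: they have to be found in the camera images.
- bin_floor (a point): centre of the floor of the fixed aluminium cassette, an open bin, inside 96 mm (its x) by 290 mm (its y), walls 6 mm thick rising 67 mm above this point on three sides; x, y, z are the axes of the whole fixed station, z up. The +y end wall rises only 28 mm: there the chute comes in. Chunks slide easily on it and on one another (friction about 0.3)
- chute_outlet (a point): low end of the chute floor, mid-width, at the inner face of the +y end wall; axes as the cassette's. The chute, a fixed grey trough 96 mm wide inside, climbs from here towards +y at 27 degrees for 215 mm; its 6 mm side walls stand 20 mm above its floor. On each wall, 15 to 25 mm up the slope, a yellow post reaches 63 mm from the chute floor; 96 mm are free between the posts
- jam_stem (a point): red misprint, 90 g: a bar 150 mm long (its x), 26 x 26 mm, with a stem in its middle, 30 mm (x) by 24 mm (y), 46 mm tall. Point: on the stem's axis, 52 mm above the bar's underside, 20 mm below the stem's top; z runs up the stem. The bar lies loose on the chute's side walls, against the posts' uphill sides, tilted with the chute; it comes out straight up or square to the chute floor
- chunk_blue_mid (a point): blue scrap-print chunk, a bar 84 mm long (x), section 50 mm (y) by 40 mm (z), its long edges chamfered 12 mm; the point is its centre. 90 g. Starts flat on the cassette floor, far from the chute
- chunk_orange_mid (a point): orange scrap-print chunk, a bar 84 mm long (x), section 50 mm (y) by 40 mm (z), its long edges chamfered 12 mm; the point is its centre. 90 g. Starts flat on the cassette floor, 80 mm from the blue one towards the chute
- chunk_purple_mid (a point): purple scrap-print chunk, a bar 84 mm long (x), section 50 mm (y) by 40 mm (z), its long edges chamfered 12 mm; the point is its centre. 45 g. Starts riding on the chamfers of blue and orange, centre 46 mm above the cassette floor (flat: 20; lying on a chamfer: 23). Pressed from above with 3 to 15 N it wedges them apart and drops to the floor
- chunk_green_mid (a point): green scrap-print chunk, a bar 84 mm long (x), section 50 mm (y) by 40 mm (z), its long edges chamfered 12 mm; the point is its centre. 70 g. Starts in the chute right behind the misprint; may end turned about its long axis
- chunk_yellow_mid (a point): yellow scrap-print chunk, a bar 84 mm long (x), section 50 mm (y) by 40 mm (z), its long edges chamfered 12 mm; the point is its centre. 70 g. Starts in the chute behind the green one; may end turned, or lean on the chute's lip or the green one until pressed
- tray: white open tray for rejects, fixed, outside 200 mm (its x) by 130 mm (its y), 32 mm high, walls and floor 4 mm; the origin is at the centre of its underside, on the bench
- tamper_grip (a point): the tamper: a steel plate 84 mm (its x) by 60 mm (its y), 12 mm thick, with an upright square wooden handle, 26 by 26 mm, that rises from the plate's centre to 140 mm above the plate's underside; about 0.4 kg. This point is on the handle's axis, 110 mm above the plate's underside; z runs up the handle. It starts standing on its mat
- mat: square blue-topped rubber mat, 130 by 130 mm and 5 mm thick, fixed: the tamper's parking place; the origin is at the centre of its underside
- cleaner: bystander: a standing clear bottle with a red cap, 60 mm across, 170 mm high; origin under its centre
- vase: bystander: a grey printed cup, 90 mm across, 110 mm high; origin under its centre
- driver: bystander: a screwdriver lying on the bench beyond the cassette; origin under its middle

How it is judged:
By the outcome, as a careful person would: the job done as asked, in the order asked, and still so for the second after the job is handed in, with the robot touching nothing.
It also fails if it takes over 64 s, if anything falls off the work surface, if the arm or the gripper's body presses on something with over 40 N, if the wrist force passes 120 N, or if a joint passes its speed limit or range.

## Working session

There is one attempt and no reset: what is moved stays moved. The work goes in short steps, Python scripts to look and compute and a tool call to move; the robot and the scene stay as the last step left them, time stands still between calls to the robot, and variables do not carry over. Pictures are saved under pics/ and viewed, at most 10 in all, crops included, and the job is handed in when it is done.

Besides the shell and the picture viewer there is one more tool, called after "Call:" as a command line: name --argument value ..., lists and objects as JSON in quotes. move_arm: Moves the arm, as the interface text tells. Its arguments: {"type":"object","properties":{"steps":{"type":"array"},"jaw":{"type":"number"}},"required":["steps"]}

```bash
mkdir -p pics
cat > h.py <<'E'
import numpy as np, cv2
from bench import robot
np.set_printoptions(precision=1,suppress=True)
def ray(p,rc):
    K=np.array(p["camera_matrix"],float);d=np.array(p["dist_coeffs"],float)
    u=cv2.undistortPoints(np.array([[[rc[1],rc[0]]]],float),K,d)[0,0]
    v=np.array(p["attitude"])@np.array([u[0],u[1],1.]);return np.array(p["eye"],float),v/np.linalg.norm(v)
def atz(p,rc,z):
    e,v=ray(p,rc);return e+v*(z-e[2])/v[2]
def tri(rs):
    A=np.zeros((3,3));b=np.zeros(3)
    for e,v in rs:
        M=np.eye(3)-np.outer(v,v);A+=M;b+=M@e
    x=np.linalg.solve(A,b);return x,max(np.linalg.norm((np.eye(3)-np.outer(v,v))@(x-e)) for e,v in rs)
def save(p,n): cv2.imwrite("pics/"+n,p["img"][:,:,::-1])
def proj(p,X):
    R=np.array(p["attitude"]);r,_=cv2.Rodrigues(R.T)
    return cv2.projectPoints(np.array(X,float).reshape(-1,3),r,-R.T@np.array(p["eye"],float),np.array(p["camera_matrix"],float),np.array(p["dist_coeffs"],float))[0].reshape(-1,2)
def look(names):
    P={c:robot.grab_frame(c) for c in("side","top")}
    for n in names:
        rs=[];s=n
        for c in P:
            r=robot.spot_point(P[c],n)
            if r: s+=f" {c} {np.array(r[0]['location']).round(1)} {r[0]['conf']:.2f}"; rs.append(ray(P[c],r[0]['location']))
        if len(rs)==2: x,e=tri(rs); s+=f" -> {x} err {e:.1f}"
        print(s)
    return P
E
python3 - <<'E'
from h import *
P=look("bin_floor chute_outlet jam_stem tamper_grip tray mat chunk_blue_mid chunk_orange_mid chunk_purple_mid chunk_green_mid chunk_yellow_mid cleaner vase driver".split())
for c in P: save(P[c],c+"0.png"); print(c,np.array(P[c]["eye"]),np.array(P[c]["attitude"]).round(2).tolist())
o=robot.get_obs();print(o["t"],o["tool_pos"],np.array(o["eef_rot"]).round(3).tolist(),o["opening"])
cv2.imwrite("pics/both.png",cv2.resize(np.vstack([P["side"]["img"],P["top"]["img"]])[:,:,::-1],(400,600)))
E
```

```text
bin_floor side [256.1 248.7] 0.71 top [205.9 288.1] 0.98 -> [ 578.3 -103.4  -21.9] err 4.9
chute_outlet side [212.9 228.1] 0.78 top [208.6 246.2] 0.72 -> [561.5  24.9  43.7] err 0.5
jam_stem side [191.  230.2] 0.75 top [202.6 242.5] 0.88 -> [569.8  32.4 119.5] err 1.6
tamper_grip side [141.2 163.6] 0.62 top [235.5 117.4] 0.75 -> [468.1 393.3  97.2] err 2.8
tray side [352.2 273.7] 0.70 top [232.4 387.9] 0.98 -> [ 501.6 -413.8    2.7] err 2.5
mat side [163.4 171.9] 0.63 top [234.  125.2] 0.64 -> [485.  402.8  -7.4] err 6.9
chunk_blue_mid side [259.6 263.4] 0.67 top [205.2 331.1] 0.61 -> [ 565.7 -221.2   91.8] err 5.8
chunk_orange_mid side [257.5 256.6] 0.61 top [205.  300.6] 0.69 -> [ 581.2 -141.1    8.7] err 1.2
chunk_purple_mid side [259.9 263. ] 0.89 top [202.3 316.4] 0.97 -> [ 582.2 -184.7   44.7] err 4.2
chunk_green_mid side [190.1 223. ] 0.80 top [206.  221.7] 0.93 -> [567.6  94.6  75.9] err 4.4
chunk_yellow_mid side [174.8 214.1] 0.79 top [202.6 204.9] 0.91 -> [565.1 142.6 103. ] err 2.9
cleaner side [174.1 213.3] 0.66 top [146.4 201.9] 0.71 -> [650.2 166.  101.5] err 82.8
vase side [202.7 283.5] 0.91 top [206.5 224.5] 0.51 -> [654.4  50.4  29.6] err 94.7
driver side [254.4 309.2] 0.67 top [163. 315.] 0.57 -> [ 719.7 -186.6    7.3] err 2.4
side [ 221.7 -861.   908.5] [[0.91, -0.25, 0.32], [-0.41, -0.6, 0.69], [0.02, -0.76, -0.65]]
top [ 380.   -25.3 1341.9] [[0.03, -0.98, 0.18], [-1.0, -0.03, 0.01], [-0.01, -0.18, -0.98]]
1.5 [165.  524.6 231.3] [[-0.954, 0.3, -0.0], [0.3, 0.954, -0.0], [-0.0, -0.0, -1.0]] 1.0012118695923307
```

View pics/side0.png

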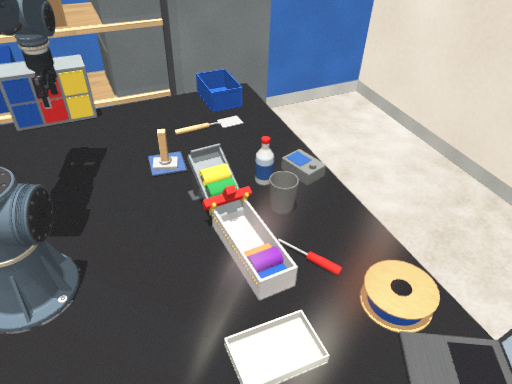

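View pics/top0.png

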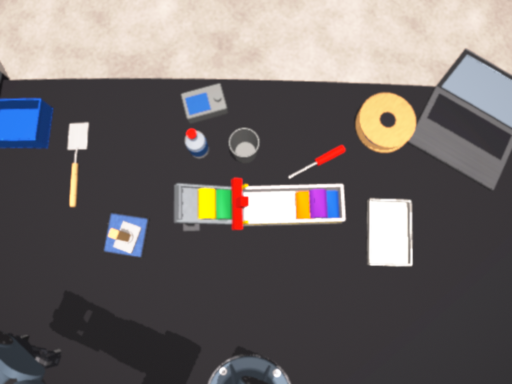

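The side view shows the red T across the chute at about (230,195) and purple riding on blue and orange near (265,258). The tamper stands on its mat at (165,150) and the tray is at (276,352). In the top view the bin spans cols 244–345, rows 185–225, with the tray at (390,232) and the tamper at (125,236). Next I'll fit the yaws and check them with an overlay.

```bash
cat >> h.py <<'E'
def station(c,yaw,pts):
    a=np.radians(yaw);R=np.array([[np.cos(a),-np.sin(a),0],[np.sin(a),np.cos(a),0],[0,0,1]]);return np.array(pts)@R.T+c
def box(p,c,yaw,pts,img,col=(0,255,255),S=3):
    q=(proj(p,station(c,yaw,pts))+.5)*S
    cv2.polylines(img,[q.round().astype(int)],True,col,1)
E
python3 - <<'E'
from h import *
P={c:robot.grab_frame(c) for c in("side","top")}
for n,z in(("jam_stem",85),("tray",32),("mat",5)):
  for c in P:
    r=robot.cut_out(P[c],n)
    if not r: print(n,c,"none");continue
    m=r[0]["mask"].astype(np.uint8);k=cv2.findContours(m,0,1)[0];k=max(k,key=cv2.contourArea)[:,0]
    X=np.array([atz(P[c],(v,u),z)[:2] for u,v in k],np.float32)
    print(n,c,r[0]["conf"],cv2.minAreaRect(X))
p=P["top"]
for rc in((184.5,343.5),(224,344.5)):print("rim",atz(p,rc,72))
# bin fit: outlet & floor guess
S=3
for c in P:
  img=cv2.resize(P[c]["img"][:,:,::-1],None,fx=S,fy=S,interpolation=cv2.INTER_CUBIC).copy()
  C=np.array([568,-112,5.])
  for yaw,col in((0,(0,255,255)),(3,(255,0,255))):
    for z in(0,67):box(P[c],C,yaw,[[a*48,b*145,z] for a,b in((1,1),(1,-1),(-1,-1),(-1,1))],img,col)
  P[c+"i"]=img
t=P["topi"][500:740,500:1060]; t2=P["topi"][600:800,280:480]; s=P["sidei"][440:900,540:920]
out=np.zeros((600,800,3),np.uint8)
out[:240,:400]=t[:,:400]; out[240:480,:400]=t[:,160:560]; out[:460,410:790]=s; 
cv2.imwrite("pics/ov.png",out); cv2.imwrite("pics/tam.png",cv2.resize(t2,(600,600)))
E
```

```text
jam_stem side 0.88 ((566.744873046875, 62.918067932128906), (155.89141845703125, 68.62547302246094), 4.722726821899414)
jam_stem top 0.55 ((571.7155151367188, 42.387962341308594), (150.9647216796875, 49.07636260986328), 3.578798532485962)
tray side 0.8 ((497.5638732910156, -423.9194030761719), (144.20028686523438, 208.24501037597656), 88.83021545410156)
tray top 0.71 ((504.03424072265625, -410.91400146484375), (138.66934204101562, 203.02978515625), 89.57398986816406)
mat side 0.79 ((472.2417297363281, 395.1814880371094), (129.9990997314453, 125.24691009521484), 84.15727233886719)
mat top 0.64 ((474.1382751464844, 400.2306213378906), (129.80458068847656, 129.64981079101562), 83.19007873535156)
rim [ 637.6 -263.3   72. ]
rim [ 519.7 -265.5   72. ]Traceback (most recent call last):
  File "<stdin>", line 14, in <module>
RuntimeError: dictionary changed size during iteration
```

```bash
cat >> h.py <<'E'
def plan(tgt,ang=None,step=.048,o=None):
    """rows from the measured pose to world tgt (mm) with tool-y heading ang; turns along the way"""
    o=o or robot.get_obs();p=np.array(o["tool_pos"]);R=np.array(o["eef_rot"]);h=np.degrees(np.arctan2(R[1,1],R[0,1]))
    tot=0 if ang is None else h-ang
    d=(np.array(tgt,float)-p)/1000;n=int(max(np.ceil(np.linalg.norm(d)/step),np.ceil(abs(tot)/8.5),1));out=[]
    for i in range(n):
        a=np.radians(h);y=np.array([np.cos(a),np.sin(a)]);x=np.array([-y[1],y[0]])
        e=d/n; out.append([round(float(e[:2]@x),4),round(float(e[:2]@y),4),round(float(-e[2]),4),round(tot/n,2)]);h-=tot/n
    for i in range(0,n,5):print(str(out[i:i+5]).replace(" ",""))
E
sed -i 's/^for c in P:$/for c in P:/' h.py
python3 - <<'E'
from h import *
P={c:robot.grab_frame(c) for c in("side","top")}
S=3;I={}
for c in P:
  img=cv2.resize(P[c]["img"][:,:,::-1],None,fx=S,fy=S,interpolation=cv2.INTER_CUBIC).copy()
  C=np.array([571.,-118,5.])
  for z,col in((0,(0,255,255)),(67,(255,0,255))):box(P[c],C,3.5,[[a*48,b*145,z] for a,b in((1,1),(1,-1),(-1,-1),(-1,1))],img,col)
  I[c]=img
t=I["top"][500:740,500:1060]; t2=I["top"][620:790,290:460]; s=I["side"][440:900,540:920]
out=np.zeros((600,800,3),np.uint8)
out[:240,:400]=t[:,160:560]; out[260:600,:340]=cv2.resize(t2,(340,340)); out[:460,410:790]=s
cv2.imwrite("pics/ov.png",out)
plan((568,33,231),3.5)
E
```

```text
[[-0.038,-0.0249,0.0,np.float64(4.93)],[-0.04,-0.0215,0.0,np.float64(4.93)],[-0.0417,-0.018,0.0,np.float64(4.93)],[-0.0431,-0.0143,0.0,np.float64(4.93)],[-0.0442,-0.0106,0.0,np.float64(4.93)]]
[[-0.0449,-0.0067,0.0,np.float64(4.93)],[-0.0453,-0.0029,0.0,np.float64(4.93)],[-0.0454,0.001,0.0,np.float64(4.93)],[-0.0451,0.0049,0.0,np.float64(4.93)],[-0.0445,0.0088,0.0,np.float64(4.93)]]
[[-0.0436,0.0126,0.0,np.float64(4.93)],[-0.0424,0.0163,0.0,np.float64(4.93)],[-0.0408,0.0199,0.0,np.float64(4.93)],[-0.039,0.0233,0.0,np.float64(4.93)]]
```

View pics/ov.png

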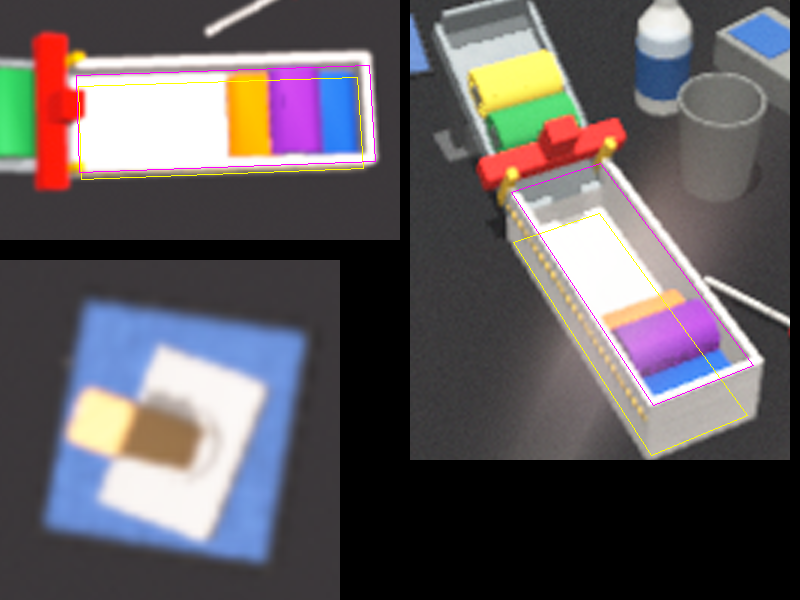

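The overlay shows the station yaw at about 3°, with its height still to be checked. The tamper plate's long axis heads about -22°, and it sits inside the mat. Moving above the jam now, with the jaw half-open so the fingers clear the posts.

Call:
move_arm --steps '[[[-0.038, -0.025, 0, 4.93], [-0.04, -0.0215, 0, 4.93], [-0.0417, -0.018, 0, 4.93], [-0.043, -0.0143, 0, 4.93], [-0.044, -0.0106, 0, 4.93]]]' --jaw -0.1

```text
t: 2.5
tool_pos: [309.6, 347.6, 231.5]
eef_rot: [[-0.74, 0.673, 0.0], [0.673, 0.74, 0.0], [-0.0, 0.0, -1.0]]
ft_force: [0.7, 1.3, -0.6]
opening: 0.551
grasp_force: 0.0
```

Call:
move_arm --steps '[[[-0.045, -0.0067, 0, 4.93], [-0.0453, -0.003, 0, 4.93], [-0.0454, 0.001, 0, 4.93], [-0.045, 0.005, 0, 4.93], [-0.0445, 0.009, 0, 4.93]]]'

```text
t: 3.0
tool_pos: [453.7, 171.9, 231.5]
eef_rot: [[-0.391, 0.92, 0.0], [0.92, 0.391, 0.0], [-0.0, 0.0, -1.0]]
ft_force: [0.8, 1.1, 0.6]
opening: 0.548
grasp_force: 0.0
```

Call:
move_arm --steps '[[[-0.0436, 0.0126, 0, 4.93], [-0.0424, 0.0163, 0, 4.93], [-0.041, 0.02, 0, 4.93], [-0.039, 0.0233, 0, 4.93]]]'

```text
t: 3.4
tool_pos: [569.0, 31.2, 231.4]
eef_rot: [[-0.058, 0.998, 0.0], [0.998, 0.058, 0.0], [0.0, 0.0, -1.0]]
ft_force: [0.6, 0.4, -0.4]
opening: 0.552
grasp_force: 0.0
```

```bash
sed -i 's/round(tot\/n,2)/round(float(tot\/n),2)/' h.py
python3 - <<'E'
from h import *
P=look(["jam_stem","jam_stem","chute_outlet","bin_floor","tamper_grip"])
for a,b in(((188.7,340),(267.3,294.3)),((219.3,341),(281.7,261.7))):
  print("rim",tri([ray(P["top"],a),ray(P["side"],b)]))
for n in("mat",):
  for c in P:
    for r in robot.spot_point(P[c],n)[:1]:print(n,c,atz(P[c],r["location"],0))
for c in P:
  for X in((570,34,121),):print("proj",c,proj(P[c],X))
o=robot.get_obs();print(o["t"],o["tool_pos"],np.array(o["eef_rot"])[:,1],o["opening"],o["ft_force"])
S=3;c="side";s=cv2.resize(P[c]["img"][150:225,190:290,::-1],(400,300),interpolation=2)
c="top";t=cv2.resize(P[c]["img"][165:240,195:295,::-1],(400,300),interpolation=2)
cv2.imwrite("pics/jam.png",np.hstack([s,t]))
E
```

```text
jam_stem side [192.1 224.8] 0.79
jam_stem side [192.1 224.8] 0.79
chute_outlet top [203.6 245. ] 0.90
bin_floor side [255.4 250.2] 0.69 top [205.4 289.6] 0.63 -> [ 580.  -107.9  -15.3] err 4.0
tamper_grip side [140.9 161.9] 0.63 top [234.7 115.2] 0.72 -> [467.4 401.8  93.9] err 0.4
rim (array([ 628.6, -254.7,   66.9]), np.float64(3.140085106692225))
rim (array([ 536.8, -258.3,   58.4]), np.float64(1.9205067086637768))
mat side [474.  395.6  -0. ]
mat top [478.7 408.4   0. ]
proj side [[229.5 190.4]]
proj top [[242.1 201.9]]
4.1 [567.9  33.3 231.4] [1.  0.1 0. ] 0.5554518150916931 [-0.7 -0.5 -0.4]
```

View pics/jam.png

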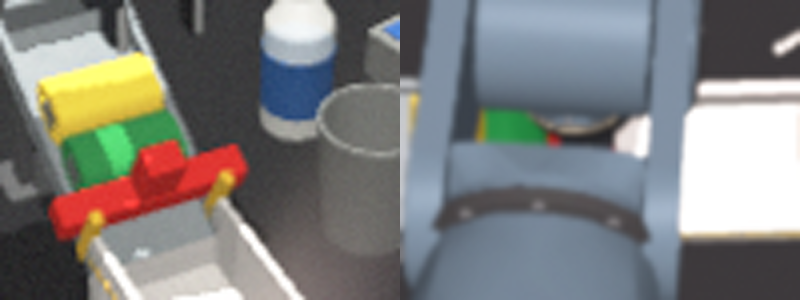

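Only the side view is clear here, since the arm blocks the top one. It shows the stem at (229.5,190.7), which agrees with (570,34,120). Descending to grip.

Call:
move_arm --steps '[[[0, 0.002, 0.04, 0], [0, 0, 0.04, 0], [0, 0, 0.025, 0], [0, 0, 0.015, 0], [0, 0, 0.01, 0]]]'

```text
t: 4.6
tool_pos: [569.6, 33.2, 100.0]
eef_rot: [[-0.061, 0.998, -0.001], [0.998, 0.061, 0.0], [0.0, -0.001, -1.0]]
ft_force: [-0.7, -0.2, 0.8]
opening: 0.547
grasp_force: 0.0
```

Call:
move_arm --steps '[[[0, 0, 0, 0], [0, 0, 0, 0], [0, 0, 0, 0], [0, 0, 0, 0]]]' --jaw 1

```text
t: 5.0
tool_pos: [570.4, 33.1, 102.0]
eef_rot: [[-0.061, 0.998, 0.001], [0.998, 0.061, -0.0], [-0.0, 0.001, -1.0]]
ft_force: [-0.3, 0.2, -1.1]
opening: 0.343
grasp_force: 59.4
```

Call:
move_arm --steps '[[[0, 0, -0.015, 0], [0, 0, -0.03, 0], [0, 0, -0.03, 0], [0, 0, -0.03, 0], [0, 0, -0.025, 0]]]'

```text
t: 5.5
tool_pos: [570.3, 33.2, 234.6]
eef_rot: [[-0.061, 0.998, 0.002], [0.998, 0.061, 0.0], [-0.0, 0.002, -1.0]]
ft_force: [0.8, -0.6, -0.1]
opening: 0.342
grasp_force: 59.5
```

Call:
move_arm --steps '[[[-0.03, -0.0065, 0, 0], [-0.045, -0.01, 0, 0], [-0.045, -0.01, 0, 0], [-0.045, -0.01, 0, 0], [-0.045, -0.01, 0, 0]]]'

```text
t: 6.0
tool_pos: [536.1, -181.0, 233.0]
eef_rot: [[-0.062, 0.998, 0.002], [0.998, 0.062, -0.001], [-0.001, 0.002, -1.0]]
ft_force: [2.3, -0.3, -0.8]
opening: 0.345
grasp_force: 59.6
```

Call:
move_arm --steps '[[[-0.045, -0.01, 0, 0], [-0.045, -0.01, 0, 0], [-0.045, -0.01, 0, 0], [-0.045, -0.01, 0, 0], [-0.045, -0.0085, 0, 0]]]'

```text
t: 6.5
tool_pos: [501.3, -408.7, 233.0]
eef_rot: [[-0.061, 0.998, 0.001], [0.998, 0.061, -0.001], [-0.001, 0.001, -1.0]]
ft_force: [0.5, 0.4, -1.7]
opening: 0.343
grasp_force: 59.6
```

Run:
```python
from h import *
P=look(["tray","jam_stem","chunk_green_mid","chunk_yellow_mid","chunk_purple_mid","chunk_orange_mid","chunk_blue_mid"])
o=robot.get_obs();print(o["t"],o["tool_pos"],o["opening"])
s=P["side"]["img"][:,150:350,::-1];t=P["top"]["img"][110:310,110:410,::-1]
out=np.zeros((600,750,3),np.uint8);out[:576,:300]=cv2.resize(s,(300,576));out[:300,300:750]=cv2.resize(t,(450,300))
out[310:600,300:740]=cv2.resize(P["side"]["img"][140:300,180:310,::-1],(440,290))[:, :]
cv2.imwrite("pics/l.png",out)
```

```text
tray side [353.3 273.7] 0.97 top [234.3 388.7] 0.61 -> [ 497.8 -416.5    4. ] err 0.3
jam_stem side [282.4 277.3] 0.67 top [225.5 413.6] 0.65 -> [ 496.9 -408.7  251. ] err 3.0
chunk_green_mid side [244.9 253.6] 0.79 top [208.5 290.4] 0.66 -> [ 575.2 -111.    30. ] err 7.9
chunk_yellow_mid side [223.1 231.7] 0.92 top [208.9 246.7] 0.94 -> [569.6  24.4  -1.6] err 2.2
chunk_purple_mid side [259.5 266.7] 0.50 top [204.2 319.4] 0.90 -> [ 581.2 -194.3   54.7] err 2.1
chunk_orange_mid side [255.5 256.3] 0.68 top [208.4 304.3] 0.63 -> [ 571.1 -151.5   30.9] err 2.3
chunk_blue_mid top [204.9 328.8] 0.56
7.3 [ 502.  -406.8  231.3] 0.34243367527643864
```

View pics/l.png

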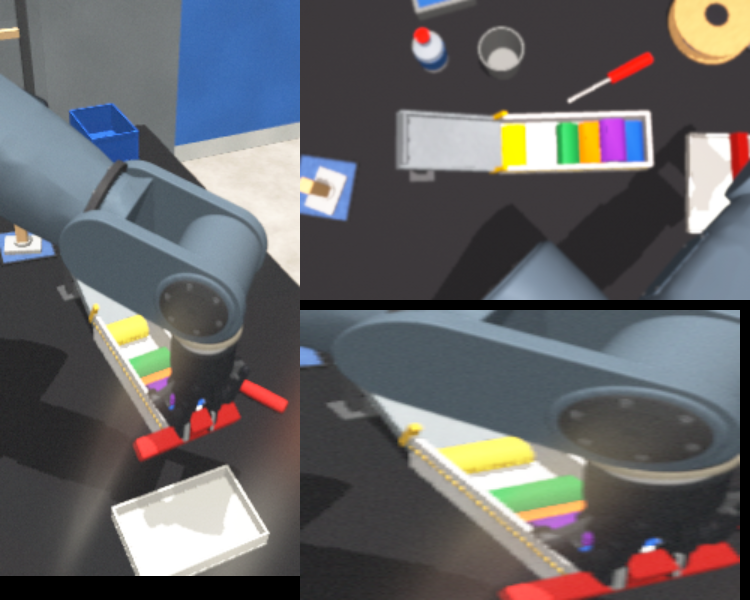

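The red T hangs over the tray (top view, about col 740). Yellow lies at the +y end of the cassette floor at (513,145), and green rests against orange at (567,142). Lowering into the tray.

Call:
move_arm --steps '[[[0, 0, 0.045, 0], [0, 0, 0.045, 0], [0, 0, 0.045, 0], [0, 0, 0.03, 0], [0, 0, 0.018, 0]]]'

```text
t: 7.8
tool_pos: [500.9, -406.0, 45.3]
eef_rot: [[-0.061, 0.998, -0.003], [0.998, 0.061, 0.002], [0.003, -0.002, -1.0]]
ft_force: [0.2, 0.2, -0.7]
opening: 0.346
grasp_force: 59.6
```

Call:
move_arm --steps '[[[0, 0, 0.002, 0], [0, 0, 0, 0]]]'

```text
t: 8.0
tool_pos: [502.0, -407.0, 46.6]
eef_rot: [[-0.061, 0.998, 0.0], [0.998, 0.061, -0.0], [-0.0, 0.0, -1.0]]
ft_force: [-0.1, 0.8, -0.2]
opening: 0.345
grasp_force: 59.6
```

Call:
move_arm --steps '[[[0, 0, 0.003, 0], [0, 0, 0.002, 0], [0, 0, 0, 0]]]'

```text
t: 8.3
tool_pos: [502.0, -407.0, 41.8]
eef_rot: [[-0.061, 0.998, 0.001], [0.998, 0.061, -0.001], [-0.001, 0.001, -1.0]]
ft_force: [-0.1, 0.5, -0.8]
opening: 0.341
grasp_force: 59.6
```

Call:
move_arm --steps '[[[0, 0, 0, 0], [0, 0, 0, 0], [0, 0, 0, 0], [0, 0, 0, 0]]]' --jaw -0.2

```text
t: 8.7
tool_pos: [501.9, -407.0, 41.4]
eef_rot: [[-0.061, 0.998, 0.0], [0.998, 0.061, -0.0], [-0.0, 0.0, -1.0]]
ft_force: [-0.0, -0.0, 0.4]
opening: 0.595
grasp_force: 0.0
```

Call:
move_arm --steps '[[[0, 0, -0.03, 0], [0, 0, -0.045, 0], [0, 0, -0.045, 0], [0, 0, -0.045, 0], [0, 0, -0.04, 0]]]'

```text
t: 9.2
tool_pos: [501.9, -406.9, 248.9]
eef_rot: [[-0.061, 0.998, 0.001], [0.998, 0.061, -0.001], [-0.001, 0.001, -1.0]]
ft_force: [0.8, -0.5, 0.3]
opening: 0.6
grasp_force: 0.0
```

Run:
```python
from h import *
P=look(["jam_stem","tamper_grip","mat","chunk_purple_mid","chunk_orange_mid","chunk_green_mid"])
for c in P:
    r=robot.cut_out(P[c],"jam_stem")
    if r: print(c,r[0]["conf"],r[0]["location"],r[0]["mask"].sum())
p=P["top"]
q=[((500+0),0)]
# tamper plate corners from earlier 6x crop (px/2+290, py-260)/2+620)/3
for x,y in((160,347),(265,383),(205,540),(98,500)):
    u=(x/2+290-.5)/3;v=((y-260)/2+620-.5)/3;print(atz(p,(v,u),17))
o=robot.get_obs();print(o["t"],o["tool_pos"])
plan((472,396,232),-22)
```

```text
jam_stem side [329.7 266.5] 0.60 top [229.2 379.2] 0.80 -> [ 503.8 -375.6   39. ] err 6.2
tamper_grip side [137.8 161.2] 0.60 top [234.  115.8] 0.87 -> [466.7 394.6 110.9] err 2.0
mat side [164.  168.6] 0.77 top [153.1 244.1] 0.75 -> [528.5  23.7 300.8] err 130.5
chunk_purple_mid top [203.3 318.1] 0.88
chunk_orange_mid side [256.1 256.4] 0.58 top [204.4 301.9] 0.91 -> [ 580.5 -143.9   18.1] err 2.5
chunk_green_mid side [244.  252.1] 0.60 top [205.4 290.5] 0.67 -> [ 578.2 -109.2   32.4] err 1.5
side 0.91 [336.1, 263.2] 1112
top 0.79 [231.7, 377.4] 513
[516.4 405.9  17. ]
[499.6 349.2  17. ]
[418.4 375.1  17. ]
[436.6 432.8  17. ]
10.0 [ 501.9 -406.9  246.2]
[[0.0472,0.0011,0.0008,1.5],[0.0473,-0.0001,0.0008,1.5],[0.0472,-0.0013,0.0008,1.5],[0.0472,-0.0026,0.0008,1.5],[0.0471,-0.0038,0.0008,1.5]]
[[0.047,-0.005,0.0008,1.5],[0.0468,-0.0063,0.0008,1.5],[0.0467,-0.0075,0.0008,1.5],[0.0465,-0.0087,0.0008,1.5],[0.0462,-0.0099,0.0008,1.5]]
[[0.0459,-0.0111,0.0008,1.5],[0.0456,-0.0123,0.0008,1.5],[0.0453,-0.0135,0.0008,1.5],[0.0449,-0.0147,0.0008,1.5],[0.0445,-0.0159,0.0008,1.5]]
[[0.0441,-0.017,0.0008,1.5],[0.0436,-0.0182,0.0008,1.5]]
```

Call:
move_arm --steps '[[[0.0472, 0.001, 0.001, 1.3], [0.0472, 0, 0.001, 1.3], [0.0472, -0.001, 0.001, 1.3], [0.0472, -0.002, 0.001, 1.3], [0.0472, -0.003, 0.001, 1.3]]]' --jaw -0.2

```text
t: 10.5
tool_pos: [492.7, -169.2, 241.4]
eef_rot: [[0.053, 0.999, 0.0], [0.999, -0.053, -0.0], [-0.0, 0.0, -1.0]]
ft_force: [1.1, -0.1, 0.7]
opening: 0.602
grasp_force: 0.0
```

Call:
move_arm --steps '[[[0.047, -0.004, 0.001, 1.3], [0.047, -0.005, 0.001, 1.3], [0.047, -0.006, 0.001, 1.3], [0.047, -0.007, 0.001, 1.3], [0.0465, -0.008, 0.001, 1.3]]]'

```text
t: 11.0
tool_pos: [485.8, 67.4, 236.6]
eef_rot: [[0.166, 0.986, 0.001], [0.986, -0.166, 0.0], [0.0, 0.001, -1.0]]
ft_force: [1.6, -0.8, 0.1]
opening: 0.6
grasp_force: 0.0
```

Call:
move_arm --steps '[[[0.0463, -0.009, 0.001, 1.3], [0.046, -0.01, 0.001, 1.3], [0.046, -0.011, 0.001, 1.3], [0.0455, -0.012, 0.001, 1.3], [0.045, -0.013, 0, 1.3]]]'

```text
t: 11.5
tool_pos: [479.8, 302.9, 232.4]
eef_rot: [[0.276, 0.961, 0.0], [0.961, -0.276, 0.0], [0.0, 0.0, -1.0]]
ft_force: [1.1, -0.2, 0.2]
opening: 0.604
grasp_force: 0.0
```

Call:
move_arm --steps '[[[0.045, -0.014, 0, 1.0], [0.044, -0.015, 0, 1.0], [0, 0, 0, 0]]]'

```text
t: 11.8
tool_pos: [476.6, 398.9, 231.8]
eef_rot: [[0.306, 0.952, 0.0], [0.952, -0.306, 0.001], [0.001, -0.0, -1.0]]
ft_force: [-0.7, 0.3, 0.3]
opening: 0.599
grasp_force: 0.0
```

Run:
```python
from h import *
P=look(["tamper_grip","jam_stem","bin_floor","chute_outlet"])
o=robot.get_obs();print(o["t"],o["tool_pos"],np.array(o["eef_rot"])[:,1])
plan((467.5,392,232),-18)
p=P["top"]
cv2.imwrite("pics/m.png",np.hstack([cv2.resize(P["side"]["img"][90:210,110:230,::-1],(400,400)),cv2.resize(P["side"]["img"][290:384,215:335,::-1],(400,400))]))
for rc in((188.7,340),(219.3,341)):
  for z in(70,74):print(atz(p,rc,z))
```

```text
tamper_grip side [138.  161.7] 0.86 top [237.9 116.9] 0.98 -> [461.1 388.2 114.6] err 3.8
jam_stem side [329.2 265.4] 0.65 top [232.2 380.7] 0.83 -> [ 496.4 -378.3   48.4] err 3.6
bin_floor side [256.6 249. ] 0.88 top [203.7 291.1] 0.84 -> [ 580.3 -111.3  -15.3] err 9.3
chute_outlet top [210.5 246.3] 0.67
12.3 [477.9 393.8 232.5] [ 1.  -0.3  0. ]
[[-0.005,-0.0093,0.0005,-0.03]]
[ 624.9 -253.1   70. ]
[ 624.2 -252.4   74. ]
[ 533.5 -255.6   70. ]
[ 533.  -254.9   74. ]
```

View pics/m.png

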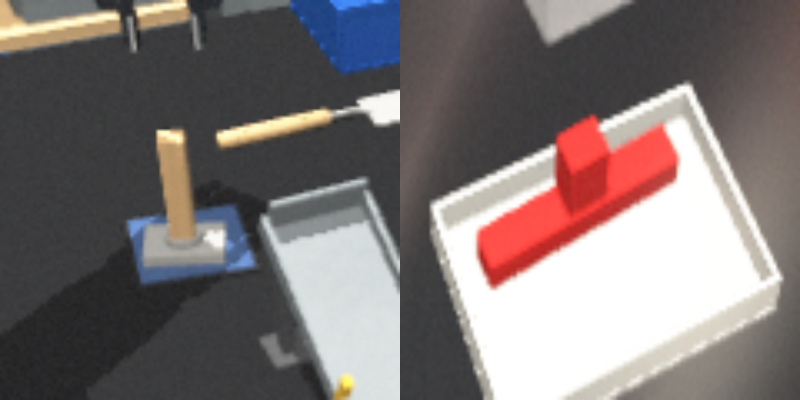

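The T lies flat in the tray, with its stem at about (585,165) in the right crop. The left crop shows the tamper upright on its mat with the fingers above it. Lowering onto the handle.

Call:
move_arm --steps '[[[-0.005, -0.0105, 0, 0], [0, 0, 0.045, 0], [0, 0, 0.045, 0], [0, 0, 0.03, 0], [0, 0, 0.016, 0]]]'

```text
t: 12.8
tool_pos: [464.3, 391.9, 93.6]
eef_rot: [[0.309, 0.951, -0.003], [0.951, -0.309, -0.002], [-0.003, -0.002, -1.0]]
ft_force: [0.1, 1.0, 1.4]
opening: 0.601
grasp_force: 0.0
```

Call:
move_arm --steps '[[[0, 0, 0, 0], [0, 0, 0, 0], [0, 0, 0, 0], [0, 0, 0, 0]]]' --jaw 1

```text
t: 13.2
tool_pos: [466.2, 393.1, 97.2]
eef_rot: [[0.309, 0.951, 0.001], [0.951, -0.309, 0.001], [0.001, 0.001, -1.0]]
ft_force: [0.7, 0.4, -3.6]
opening: 0.298
grasp_force: 62.1
```

Call:
move_arm --steps '[[[0, 0, -0.02, 0], [0, 0, -0.04, 0], [0, 0, -0.04, 0], [0, 0, -0.04, 0], [0, 0, -0.02, 0]]]'

```text
t: 13.7
tool_pos: [466.7, 393.4, 260.7]
eef_rot: [[0.309, 0.951, 0.004], [0.951, -0.309, 0.003], [0.004, 0.003, -1.0]]
ft_force: [0.4, 0.6, -3.4]
opening: 0.297
grasp_force: 62.3
```

Run:
```python
from h import *
P=look(["tamper_grip"])
o=robot.get_obs();print(o["t"],o["tool_pos"],np.array(o["eef_rot"])[:,1],o["ft_force"],o["moment"])
plan((577,-188,256),3)
b=P["top"]["img"][:,:,::-1]
S=6;img=cv2.resize(b[175:235,235:355],None,fx=S,fy=S,interpolation=2)
for C,col in(((575,-111,3.),(255,0,255)),((575,-111,3.),(0,0,0))):
  z=67 if col[0] else 0
  q=proj(P["top"],station(np.array(C),2.5,[[a*48,d*145,z] for a,d in((1,1),(1,-1),(-1,-1),(-1,1))]))
  cv2.polylines(img,[(((q-[235,175])+.5)*S).round().astype(int)],True,col,1)
cv2.imwrite("pics/n.png",np.vstack([img,cv2.resize(P["side"]["img"][60:160,110:410,::-1],(720,240))]))
```

```text
tamper_grip side [ 94.5 154.6] 0.82 top [226.9  96.1] 0.91 -> [467.8 393.1 271.4] err 5.4
13.9 [465.7 392.7 255.6] [ 1.  -0.3 -0. ] [-0.2 -0.4 -4.1] [-0.   0.  -0.1]
[[-0.0398,0.0219,-0.0,-1.61],[-0.0404,0.0208,-0.0,-1.61],[-0.041,0.0197,-0.0,-1.61],[-0.0416,0.0185,-0.0,-1.61],[-0.0421,0.0173,-0.0,-1.61]]
[[-0.0425,0.0161,-0.0,-1.61],[-0.043,0.0149,-0.0,-1.61],[-0.0434,0.0137,-0.0,-1.61],[-0.0437,0.0125,-0.0,-1.61],[-0.0441,0.0112,-0.0,-1.61]]
[[-0.0444,0.01,-0.0,-1.61],[-0.0446,0.0087,-0.0,-1.61],[-0.0449,0.0075,-0.0,-1.61]]
```

View pics/n.png

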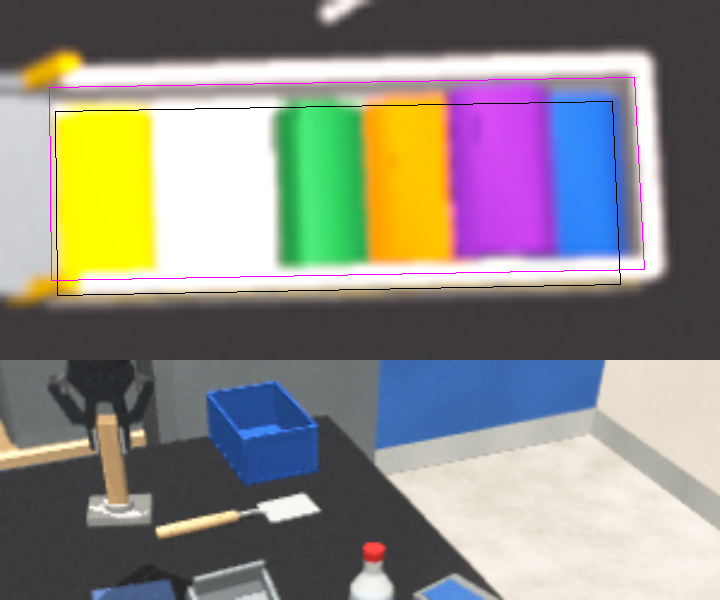

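In the top crop yellow is flat at (105,185), green rests at (320,185), and purple rides at (500,175). The tamper is held. I'll refine the cassette axis from the edges of its +x and -y rims.

```bash
cat > fit.py <<'E'
from h import *
from scipy.optimize import least_squares
from scipy.ndimage import map_coordinates
def edges(p,A,B,n,lo=-6,hi=6):
    """subpixel dark-to-bright edges along the image normals of world line A-B"""
    g=cv2.GaussianBlur(p["img"],(0,0),.7).mean(2);out=[]
    a,b=proj(p,[A,B]);nrm=np.array([-(b-a)[1],(b-a)[0]])/np.linalg.norm(b-a);s=np.arange(lo,hi+.1,.25)
    for t in np.linspace(.08,.92,n):
        q=a+t*(b-a)+s[:,None]*nrm;v=map_coordinates(g,[q[:,1],q[:,0]],order=1)
        d=np.abs(np.gradient(v));k=d.argmax()
        if d[k]>4: out.append((t,q[k]))
    return out,nrm
P={c:robot.grab_frame(c) for c in("side","top")}
def lines(x):
    C=np.array([x[0],x[1],x[2]-67])
    f=lambda pts:station(C,x[3],pts)
    return {"px":f([[54,120,67],[54,-151,67]]),"my":f([[54,-151,67],[-54,-151,67]])}
x=np.array([576,-110,70,2.7])
for it in range(3):
    L=lines(x);E=[(c,k,*edges(P[c],*L[k],15)) for c,k in(("side","px"),("top","px"),("top","my"))]
    def res(y):
        M=lines(y);r=[]
        for c,k,e,n in E:
            ab=proj(P[c],M[k]);d=ab[1]-ab[0];nn=np.array([-d[1],d[0]])/np.linalg.norm(d)
            r+=[(q-ab[0])@nn for t,q in e]
        return np.array(r)
    s=least_squares(res,x,loss="soft_l1",x_scale=[1,1,1,.1]);x=s.x
    print(x,"rms",np.sqrt(np.mean(res(x)**2)),[len(e[2]) for e in E])
E
python3 fit.py
```

```text
[ 581.5 -116.1   64.5    3.1] rms 0.622313646153457 [15, 15, 15]
[ 582.1 -116.3   62.6    3.1] rms 0.5441993451197739 [15, 15, 15]
[ 582.  -116.2   63.3    3. ] rms 0.5907131373253862 [15, 15, 15]
```

Call:
move_arm --steps '[[[-0.03, 0.016, -0.02, -1.61], [-0.041, 0.021, -0.015, -1.61], [-0.041, 0.02, 0, -1.61], [-0.0416, 0.0185, 0, -1.61], [-0.042, 0.0175, 0, -1.61]]]'

```text
t: 14.5
tool_pos: [506.4, 178.2, 289.9]
eef_rot: [[0.171, 0.985, -0.002], [0.985, -0.171, -0.001], [-0.001, -0.002, -1.0]]
ft_force: [0.8, 0.1, -4.0]
opening: 0.292
grasp_force: 62.2
```

Call:
move_arm --steps '[[[-0.0425, 0.016, 0, -1.61], [-0.043, 0.015, 0, -1.61], [-0.0434, 0.0137, 0, -1.61], [-0.0437, 0.0125, 0, -1.61], [-0.044, 0.0112, 0, -1.61]]]'

```text
t: 15.0
tool_pos: [549.1, -45.0, 289.8]
eef_rot: [[0.032, 0.999, -0.002], [0.999, -0.032, 0.0], [0.0, -0.002, -1.0]]
ft_force: [1.3, -0.6, -4.3]
opening: 0.296
grasp_force: 62.2
```

Call:
move_arm --steps '[[[-0.0444, 0.01, 0, -1.61], [-0.0446, 0.009, 0.01, -1.61], [-0.045, 0.0075, 0.02, -1.61], [-0.01, 0.007, 0.02, 0], [0, 0.006, 0.02, 0]]]'

```text
t: 15.5
tool_pos: [588.3, -188.7, 218.5]
eef_rot: [[-0.049, 0.999, -0.002], [0.999, 0.049, 0.001], [0.001, -0.002, -1.0]]
ft_force: [0.5, -0.0, -3.7]
opening: 0.296
grasp_force: 62.2
```

Run:
```python
from h import *
P=look(["tamper_grip","chunk_purple_mid","chunk_blue_mid","chunk_orange_mid"])
o=robot.get_obs();print(o["t"],o["tool_pos"],np.array(o["eef_rot"]).round(3)[:,1],o["ft_force"])
plan((584,-190,200),3)
p=P["side"];img=cv2.resize(p["img"][195:300,200:310,::-1],None,fx=5,fy=5,interpolation=2)
T=np.array(o["tool_pos"])-[0,0,92]
q=proj(p,station(T,3,[[a*42,b*30,0] for a,b in((1,1),(1,-1),(-1,-1),(-1,1))]))
cv2.polylines(img,[(((q-[200,195])+.5)*5).round().astype(int)],True,(255,255,0),1)
cv2.imwrite("pics/o.png",img)
```

```text
tamper_grip side [209.7 268.4] 0.78
chunk_purple_mid side [261.9 267.4] 0.85
chunk_blue_mid side [277.2 274.6] 0.77
chunk_orange_mid side [253.7 255.1] 0.50 top [207.9 303.8] 0.44 -> [ 570.2 -149.    36.4] err 0.7
16.0 [ 588.9 -186.5  222.1] [1.  0.1 0. ] [-0.2 -0.2 -4.4]
[[-0.0032,-0.0051,0.0221,-0.03]]
```

View pics/o.png

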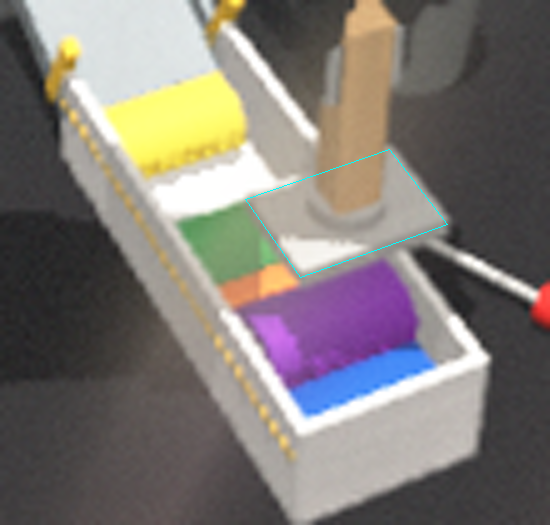

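The side view shows the plate level over purple, with purple at (330,310) and blue at (370,370). I'll check x per camera with the rim height fixed, plus the tool's own offset in the side view.

```bash
cat > fit2.py <<'E'
exec(open("fit.py").read().split("x=np.array")[0])
o=robot.get_obs();T=np.array(o["tool_pos"])
r=robot.spot_point(P["side"],"tamper_grip")[0]["location"];print("grip px",r,"model",proj(P["side"],T+[0,0,18]))
for c,k in(("side","px"),("top","px")):
    best=lambda x0:edges(P[c],*lines([x0,-114,70,3]) [k],21)
    x=580.
    for i in range(4):
        e,n=best(x);A,B=lines([x,-114,70,3])[k];dx=[]
        for t,q in e:
            w=atz(P[c],(q[1],q[0]),70);a=np.radians(3);dx.append((w[:2]-A[:2])@[np.cos(a),np.sin(a)])
        x+=np.median(dx)
    print(c,x,np.round(dx,1))
for z,name in((12-92,"plate top"),):
    # tamper plate +x/-x edges as seen by the side camera
    for sx in(1,-1):
        e,n=edges(P["side"],*station(T,3,[[sx*42,30,z],[sx*42,-30,z]]),11,-5,5);w=[atz(P["side"],(q[1],q[0]),T[2]+z)-T for t,q in e];print(name,sx,np.round([v[0] for v in w],1))
E
python3 fit2.py
```

```text
grip px [208.8, 271.4] model [[270.9 204.2]]
side 577.5180322361539 [  0.8   0.8  -0.    0.8  -0.  -16.1  -0.8  -0.   -0.   -0.   -0.   -0.
   0.7   1.5]
top 579.9563332020911 [ -0.   -0.   -0.8   1.5   2.2   0.7   1.5  -0.    0.7  -0.   -0.   -0.
   7.6 -11.4]
plate top 1 [39.9 40.2 40.4 40.7 41.  41.3 41.5 41.8 42.  42.3 42.6]
plate top -1 [-29.5 -53.1 -44.3 -44.1 -42.5 -41.5 -42.6]
```

Call:
move_arm --steps '[[[-0.0032, -0.006, 0, -0.2], [0, 0, 0.025, 0], [0, 0, 0.02, 0], [0, 0, 0.005, 0]]]'

```text
t: 16.55
tool_pos: [581.6, -190.0, 169.2]
eef_rot: [[-0.055, 0.998, -0.003], [0.998, 0.055, 0.001], [0.002, -0.003, -1.0]]
ft_force: [-0.1, 1.1, -2.8]
opening: 0.295
grasp_force: 62.2
```

Call:
move_arm --steps '[[[0, 0, 0.004, 0], [0, 0, 0.004, 0], [0, 0, 0.003, 0]]]'

```text
t: 16.85
tool_pos: [583.5, -190.4, 161.1]
eef_rot: [[-0.055, 0.998, 0.002], [0.998, 0.055, -0.001], [-0.001, 0.002, -1.0]]
ft_force: [-0.2, 1.5, -0.2]
opening: 0.293
grasp_force: 62.5
```

Call:
move_arm --steps '[[[0, 0, 0.003, 0], [0, 0, 0.003, 0], [0, 0, 0.003, 0]]]'

```text
t: 17.15
tool_pos: [583.0, -190.2, 151.1]
eef_rot: [[-0.055, 0.998, 0.0], [0.998, 0.055, -0.0], [-0.0, 0.0, -1.0]]
ft_force: [0.1, 1.0, -3.1]
opening: 0.296
grasp_force: 62.4
```

Call:
move_arm --steps '[[[0, 0, 0.003, 0], [0, 0, 0.003, 0], [0, 0, 0.003, 0], [0, 0, 0.002, 0]]]'

```text
t: 17.55
tool_pos: [582.9, -190.2, 139.9]
eef_rot: [[-0.055, 0.998, -0.0], [0.998, 0.055, 0.0], [0.0, -0.0, -1.0]]
ft_force: [0.3, 0.6, -2.8]
opening: 0.298
grasp_force: 62.4
```

Call:
move_arm --steps '[[[0, 0, 0.002, 0], [0, 0, 0.002, 0], [0, 0, 0, 0]]]'

```text
t: 17.85
tool_pos: [584.1, -190.7, 139.5]
eef_rot: [[-0.055, 0.998, 0.003], [0.998, 0.055, -0.002], [-0.002, 0.003, -1.0]]
ft_force: [-4.7, 1.3, 21.1]
opening: 0.297
grasp_force: 65.3
```

Firm contact at a TCP height of 139.5 (25 N) means the tops there are level. Lifting, then pressing at the next spots towards the chute.

Call:
move_arm --steps '[[[0, 0, -0.015, 0], [0, 0, -0.02, 0], [0.03, 0, 0, 0], [0.03, 0, 0, 0]]]'

```text
t: 18.25
tool_pos: [579.9, -130.1, 172.2]
eef_rot: [[-0.053, 0.999, 0.001], [0.999, 0.053, -0.0], [-0.0, 0.001, -1.0]]
ft_force: [0.6, 1.1, -3.3]
opening: 0.302
grasp_force: 62.3
```

Run:
```python
from h import *
P={c:robot.grab_frame(c) for c in("side","top")}
for n in "chunk_purple_mid chunk_blue_mid chunk_orange_mid chunk_green_mid chunk_yellow_mid".split():
  for c in P:
    for r in robot.spot_point(P[c],n)[:1]:print(n,c,r["conf"],atz(P[c],r["location"],26 if c=="top" else 20))
o=robot.get_obs();print(o["t"],o["tool_pos"],o["ft_force"])
cv2.imwrite("pics/p.png",np.hstack([cv2.resize(P["side"]["img"][190:310,195:315,::-1],(400,400),interpolation=2),cv2.resize(P["top"]["img"][160:260,230:360,::-1],(400,400),interpolation=2)]))
```

```text
chunk_purple_mid side 0.72 [ 586.7 -179.8   20. ]
chunk_purple_mid top 0.17 [ 710.3 -179.8   26. ]
chunk_blue_mid side 0.74 [ 583.2 -229.    20. ]
chunk_blue_mid top 0.44 [ 491.4 -403.6   26. ]
chunk_orange_mid side 0.76 [ 573.1 -123.7   20. ]
chunk_green_mid side 0.61 [587.1 -79.6  20. ]
chunk_yellow_mid side 0.95 [556.5   9.7  20. ]
chunk_yellow_mid top 0.92 [567.7  20.   26. ]
18.85 [ 579.6 -130.7  171.2] [-0.3 -0.  -3.1]
```

View pics/p.png

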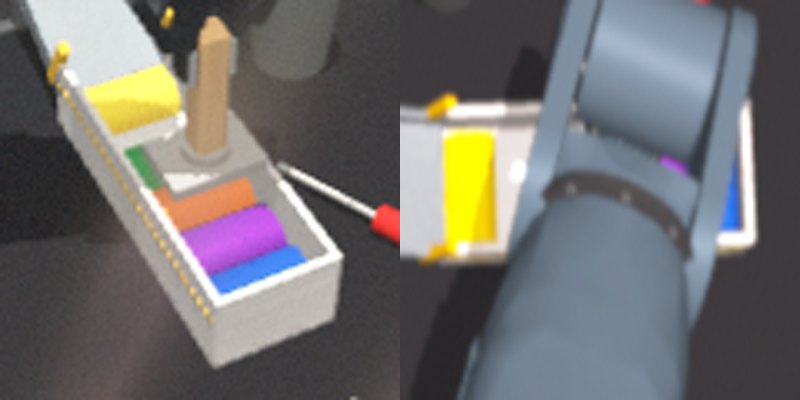

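Side view: purple at (240,240) now sits down between blue and orange. Green is half hidden beside the plate and yellow is at (135,97). Pressing here.

Call:
move_arm --steps '[[[0, 0, 0.01, 0], [0, 0, 0.008, 0], [0, 0, 0.004, 0], [0, 0, 0.003, 0], [0, 0, 0.003, 0]]]'

```text
t: 19.35
tool_pos: [579.7, -130.2, 143.0]
eef_rot: [[-0.055, 0.998, -0.0], [0.998, 0.055, 0.0], [0.0, -0.0, -1.0]]
ft_force: [-0.6, -0.2, -2.3]
opening: 0.296
grasp_force: 62.2
```

Call:
move_arm --steps '[[[0, 0, 0.003, 0], [0, 0, 0.003, 0], [0, 0, 0, 0]]]'

```text
t: 19.65
tool_pos: [580.7, -130.6, 139.5]
eef_rot: [[-0.055, 0.998, 0.003], [0.998, 0.055, -0.001], [-0.001, 0.003, -1.0]]
ft_force: [-2.5, 0.9, 14.2]
opening: 0.296
grasp_force: 64.4
```

Call:
move_arm --steps '[[[0, 0, -0.015, 0], [0, 0, -0.017, 0], [0.03, 0, 0, 0], [0.03, 0, 0, 0], [0, 0, 0.01, 0]]]'

```text
t: 20.15
tool_pos: [576.9, -67.8, 160.9]
eef_rot: [[-0.057, 0.998, 0.002], [0.998, 0.057, 0.0], [0.0, 0.002, -1.0]]
ft_force: [0.5, 0.7, -4.2]
opening: 0.296
grasp_force: 62.2
```

Call:
move_arm --steps '[[[0, 0, 0.01, 0], [0, 0, 0.005, 0], [0, 0, 0.003, 0], [0, 0, 0.003, 0], [0, 0, 0, 0]]]'

```text
t: 20.65
tool_pos: [579.9, -71.7, 145.7]
eef_rot: [[-0.054, 0.998, 0.01], [0.999, 0.054, -0.002], [-0.002, 0.01, -1.0]]
ft_force: [-14.2, 4.4, 61.5]
opening: 0.3
grasp_force: 70.4
```

Contact is about 6.5 mm higher here, which fits green lying on a chamfer (46.7 mm across). Moving on to yellow, more gently.

Call:
move_arm --steps '[[[0, 0, -0.015, 0], [0, 0, -0.02, 0], [0.035, 0, 0, 0], [0.03, 0, 0, 0], [0, 0, 0, 0]]]'

```text
t: 21.15
tool_pos: [572.5, -3.6, 173.0]
eef_rot: [[-0.056, 0.998, -0.001], [0.998, 0.056, 0.001], [0.001, -0.001, -1.0]]
ft_force: [-0.1, 0.5, -3.9]
opening: 0.3
grasp_force: 62.3
```

Call:
move_arm --steps '[[[0, 0, 0.01, 0], [0, 0, 0.005, 0], [0, 0, 0.003, 0], [0, 0, 0.002, 0]]]'

```text
t: 21.55
tool_pos: [572.7, -6.2, 152.6]
eef_rot: [[-0.054, 0.999, -0.001], [0.999, 0.054, 0.0], [0.0, -0.001, -1.0]]
ft_force: [0.8, -0.8, -2.5]
opening: 0.296
grasp_force: 62.1
```

Run:
```python
from h import *
P={c:robot.grab_frame(c) for c in("side","top")}
for n in "chunk_purple_mid chunk_blue_mid chunk_orange_mid chunk_green_mid chunk_yellow_mid".split():
  for c in P:
    for r in robot.spot_point(P[c],n)[:1]:print(n,c,r["conf"],atz(P[c],r["location"],26 if c=="top" else 20))
o=robot.get_obs();print(o["t"],o["tool_pos"],o["ft_force"])
```

```text
chunk_purple_mid side 0.97 [ 588.5 -178.6   20. ]
chunk_purple_mid top 0.81 [ 581.7 -179.7   26. ]
chunk_blue_mid side 0.67 [ 584.3 -237.4   20. ]
chunk_blue_mid top 0.84 [ 585.7 -230.3   26. ]
chunk_orange_mid top 0.66 [ 583.1 -126.8   26. ]
chunk_green_mid side 0.91 [583.9 -78.3  20. ]
chunk_yellow_mid side 0.7 [556.9  10.5  20. ]
chunk_yellow_mid top 0.59 [748.5 191.7  26. ]
22.15 [572.9  -5.5 153.4] [-0.8 -0.6 -4.1]
```

Call:
move_arm --steps '[[[0, 0, 0.003, 0], [0, 0, 0.003, 0], [0, 0, 0.002, 0], [0, 0, 0, 0]]]'

```text
t: 22.55
tool_pos: [572.6, -5.4, 144.8]
eef_rot: [[-0.055, 0.998, -0.001], [0.998, 0.055, 0.0], [0.0, -0.001, -1.0]]
ft_force: [0.2, 0.2, -3.7]
opening: 0.3
grasp_force: 62.3
```

Call:
move_arm --steps '[[[0, 0, 0.002, 0], [0, 0, 0.002, 0], [0, 0, 0, 0]]]'

```text
t: 22.85
tool_pos: [572.7, -5.5, 141.0]
eef_rot: [[-0.055, 0.998, -0.0], [0.998, 0.055, 0.0], [0.0, -0.0, -1.0]]
ft_force: [0.1, -0.2, -3.9]
opening: 0.299
grasp_force: 62.3
```

Call:
move_arm --steps '[[[0, 0, 0.002, 0], [0, 0, 0.002, 0], [0, 0, 0, 0]]]'

```text
t: 23.15
tool_pos: [573.9, -5.6, 139.3]
eef_rot: [[-0.055, 0.998, 0.003], [0.998, 0.055, -0.0], [-0.0, 0.003, -1.0]]
ft_force: [-3.1, 0.0, 13.7]
opening: 0.293
grasp_force: 64.4
```

All contacts are consistent: blue, purple, orange and yellow tops at 139.5, green on its chamfer. Lifting out and heading back to the mat.

Call:
move_arm --steps '[[[0, 0, -0.02, 0], [0, 0, -0.04, 0], [0, 0, -0.045, 0], [0, 0, -0.045, 0], [0, 0, 0, 0]]]'

```text
t: 23.65
tool_pos: [575.1, -5.6, 293.7]
eef_rot: [[-0.055, 0.998, 0.011], [0.998, 0.055, -0.001], [-0.002, 0.011, -1.0]]
ft_force: [0.5, -0.4, -2.7]
opening: 0.295
grasp_force: 62.5
```

Run:
```python
from h import *
o=robot.get_obs();print(o["t"],o["tool_pos"])
plan((468,393,290),-12)
```

```text
23.65 [575.1  -5.6 293.7]
[[0.0449,-0.0094,0.0004,1.68],[0.0446,-0.0108,0.0004,1.68],[0.0442,-0.0121,0.0004,1.68],[0.0439,-0.0134,0.0004,1.68],[0.0435,-0.0146,0.0004,1.68]]
[[0.043,-0.0159,0.0004,1.68],[0.0425,-0.0172,0.0004,1.68],[0.042,-0.0184,0.0004,1.68],[0.0414,-0.0196,0.0004,1.68]]
```

Call:
move_arm --steps '[[[0.035, -0.007, 0, 1.68], [0.0446, -0.0105, 0, 1.68], [0.0442, -0.012, 0, 1.68], [0.044, -0.0134, 0, 1.68], [0.0435, -0.0146, 0, 1.68]]]'

```text
t: 24.15
tool_pos: [515.7, 208.0, 286.4]
eef_rot: [[0.093, 0.996, -0.001], [0.996, -0.093, -0.0], [-0.0, -0.001, -1.0]]
ft_force: [1.4, -0.1, -4.0]
opening: 0.298
grasp_force: 62.3
```

Call:
move_arm --steps '[[[0.043, -0.016, 0, 1.68], [0.0425, -0.017, 0, 1.68], [0.042, -0.0184, 0, 1.68], [0.0414, -0.0196, 0, 1.68], [0.01, -0.002, 0, 0]]]'

```text
t: 24.65
tool_pos: [467.1, 397.3, 285.9]
eef_rot: [[0.205, 0.979, -0.002], [0.979, -0.205, 0.0], [-0.0, -0.002, -1.0]]
ft_force: [0.6, -0.7, -3.0]
opening: 0.299
grasp_force: 62.4
```

Run:
```python
from h import *
P=look("chunk_purple_mid chunk_blue_mid chunk_orange_mid chunk_green_mid chunk_yellow_mid tamper_grip mat".split())
o=robot.get_obs();print(o["t"],o["tool_pos"],np.array(o["eef_rot"])[:,1],o["ft_force"])
plan((469,394,290),-12)
a=cv2.resize(P["top"]["img"][175:235,235:355,::-1],(800,400),interpolation=2)
b=cv2.resize(P["side"]["img"][195:285,200:320,::-1],(267,200),interpolation=2);c=cv2.resize(P["side"]["img"][195:245,210:280,::-1],(280,200),interpolation=2)
d=cv2.resize(P["side"]["img"][60:180,120:240,::-1],(253,200))
cv2.imwrite("pics/q.png",np.vstack([a,np.hstack([b,c,d])]))
```

```text
chunk_purple_mid side [266.6 262.3] 0.84 top [203.8 314.2] 0.60 -> [ 582.5 -181.8   14.2] err 3.9
chunk_blue_mid side [275.9 273.8] 0.71 top [204.8 330.3] 0.61 -> [ 584.9 -231.4   27.6] err 2.6
chunk_orange_mid side [252.2 254.3] 0.69 top [206.9 298.4] 0.74 -> [ 574.8 -133.7   24.9] err 0.9
chunk_green_mid side [236.3 247.3] 0.91 top [209.1 280.4] 0.75 -> [570.6 -80.   37.3] err 6.8
chunk_yellow_mid side [221.2 229.9] 0.87 top [210.1 248.5] 0.86 -> [562.7  18.4  14.4] err 1.1
tamper_grip side [ 89.3 154.1] 0.78 top [228.2  90.5] 0.69 -> [466.4 401.4 285. ] err 1.8
mat side [161.8 170. ] 0.87 top [238.3 125.9] 0.59 -> [473.7 393.9   8.3] err 10.1
25.45 [469.3 393.6 287.3] [ 1.  -0.2  0. ] [ 0.4  0.9 -3.8]
[[0.0004,-0.0004,-0.0027,0.02]]
```

View pics/q.png

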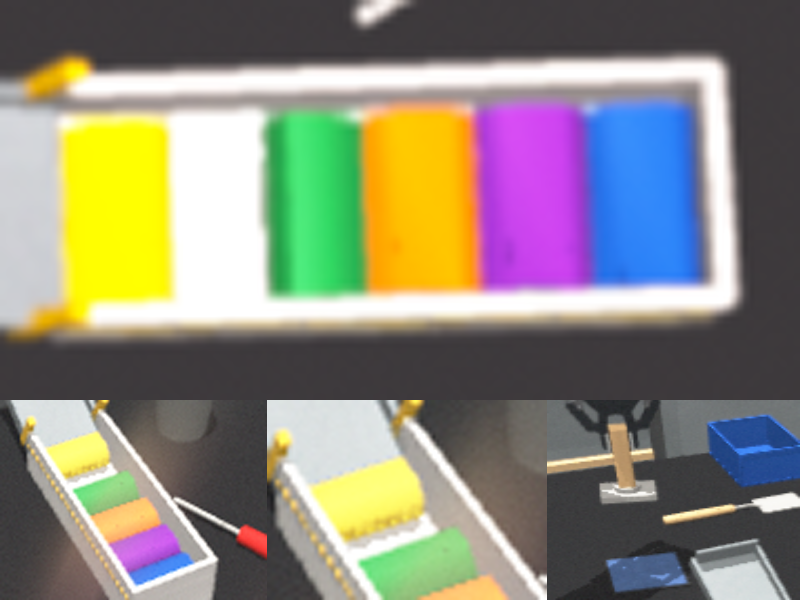

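The top view shows all five chunks side by side with clear edges and none riding; green, at (315,205), is on its chamfer. The mat is empty. Setting the tamper down.

Call:
move_arm --steps '[[[0.002, 0.003, 0.045, 0], [0, 0, 0.045, 0], [0, 0, 0.045, 0], [0, 0, 0.03, 0], [0, 0, 0.012, 0]]]'

```text
t: 25.95
tool_pos: [471.4, 394.1, 107.2]
eef_rot: [[0.207, 0.978, -0.004], [0.978, -0.207, -0.003], [-0.003, -0.003, -1.0]]
ft_force: [-0.1, -0.7, -3.6]
opening: 0.299
grasp_force: 62.3
```

Call:
move_arm --steps '[[[0, 0, 0.004, 0], [0, 0, 0.004, 0], [0, 0, 0.003, 0], [0, 0, 0, 0], [0, 0, 0, 0]]]'

```text
t: 26.45
tool_pos: [472.9, 395.2, 100.1]
eef_rot: [[0.207, 0.978, 0.001], [0.978, -0.207, 0.001], [0.001, 0.001, -1.0]]
ft_force: [0.7, -0.2, -3.5]
opening: 0.295
grasp_force: 62.2
```

Call:
move_arm --steps '[[[0, 0, 0.002, 0], [0, 0, 0.001, 0], [0, 0, 0.001, 0], [0, 0, 0, 0]]]'

```text
t: 26.85
tool_pos: [472.9, 395.3, 96.5]
eef_rot: [[0.207, 0.978, 0.001], [0.978, -0.207, 0.001], [0.001, 0.001, -1.0]]
ft_force: [-3.7, -1.8, 7.6]
opening: 0.294
grasp_force: 63.6
```

On the mat. Releasing and rising clear.

Call:
move_arm --steps '[[[0, 0, 0, 0], [0, 0, 0, 0], [0, 0, 0, 0], [0, 0, 0, 0]]]' --jaw -0.2

```text
t: 27.25
tool_pos: [472.6, 395.0, 95.3]
eef_rot: [[0.207, 0.978, 0.0], [0.978, -0.207, -0.0], [0.0, 0.0, -1.0]]
ft_force: [0.6, -0.5, 1.1]
opening: 0.605
grasp_force: 0.0
```

Call:
move_arm --steps '[[[0, 0, -0.015, 0], [0, 0, -0.03, 0], [0, 0, -0.045, 0], [0, 0, -0.045, 0], [0, 0, -0.02, 0]]]'

```text
t: 27.75
tool_pos: [473.5, 395.7, 256.1]
eef_rot: [[0.207, 0.978, 0.005], [0.978, -0.207, 0.004], [0.005, 0.004, -1.0]]
ft_force: [0.3, 0.5, -0.3]
opening: 0.6
grasp_force: 0.0
```

Call:
move_arm --steps '[[[0, -0.03, -0.02, 0], [0, -0.04, 0, 0], [0, -0.04, 0, 0], [0, 0, 0, 0], [0, 0, 0, 0]]]'

```text
t: 28.25
tool_pos: [364.6, 418.1, 271.6]
eef_rot: [[0.206, 0.979, 0.001], [0.979, -0.206, 0.001], [0.001, 0.001, -1.0]]
ft_force: [0.5, -0.7, -0.8]
opening: 0.603
grasp_force: 0.0
```

Run:
```python
from h import *
P=look("tamper_grip jam_stem chunk_purple_mid chunk_green_mid chunk_yellow_mid vase cleaner driver".split())
o=robot.get_obs();print(o["t"],o["tool_pos"],o["opening"],o["ft_force"])
m=robot.cut_out(P["side"],"tamper_grip")[0]["mask"];print(m.sum(),np.argwhere(m).min(0),np.argwhere(m).max(0))
```

```text
tamper_grip side [137.  161.8] 0.89 top [233.  118.6] 0.88 -> [468.  383.6 120.4] err 3.1
jam_stem side [328.1 267.2] 0.73 top [233.2 381. ] 0.78 -> [ 496.5 -379.1   52.5] err 0.1
chunk_purple_mid side [260.3 263.1] 0.71 top [203.3 315.7] 0.56 -> [ 581.3 -183.5   41.6] err 2.5
chunk_green_mid side [239.2 247.1] 0.81 top [206.6 280.9] 0.68 -> [575.2 -80.5  25.5] err 1.9
chunk_yellow_mid side [220.7 231. ] 0.92 top [209.1 247.4] 0.63 -> [566.8  21.8  11.9] err 1.8
vase side [206.8 282.4] 0.59 top [236.1 125.7] 0.35 -> [648.6 286.4 -94.6] err 220.8
cleaner top [144.5 199.6] 0.81
driver side [257.2 307.1] 0.56 top [164.9 312.9] 0.52 -> [ 717.4 -181.9   -8.4] err 2.5
29.15 [365.  417.8 270.3] 0.5995620991000057 [0.5 0.7 0.5]
562 [128 153] [169 179]
```

Run:
```python
from h import *
P=look(["chunk_purple_mid","chunk_blue_mid","chunk_orange_mid"])
for n in("purple","orange","blue","green","yellow"):
    m=robot.cut_out(P["top"],f"chunk_{n}_mid")
    if m: a=np.argwhere(m[0]["mask"]);print(n,m[0]["conf"],len(a),np.percentile(a[:,1],[2,98]))
print(robot.job_done())
```

```text
chunk_purple_mid side [262.9 265.4] 0.83 top [203.7 316.7] 0.56 -> [ 583.6 -188.1   34.3] err 0.1
chunk_blue_mid side [280.5 275.5] 0.70 top [161.1 315.3] 0.72 -> [ 683.3 -183.1  -63.7] err 57.6
chunk_orange_mid side [250.5 253.7] 0.80 top [204.9 298.6] 0.77 -> [ 576.8 -132.8   31.1] err 2.4
purple 0.88 482 [306. 323.]
orange 0.91 460 [290. 306.]
blue 0.76 400 [324. 338.]
green 0.6 432 [274. 289.]
yellow 0.84 392 [245. 260.]
the job is handed in; nothing more can be done
None
```

I handed the job in at about 29 s: the misprint is in the tray, the tamper stands upright on its mat, and all five chunks are down in the cassette with none riding. Green lies on its chamfer, not flat; I measured that by touch. One press, on green, reached about 65 N on the wrist, under the 120 N limit. I saw no sign that the bottle, cup or screwdriver was touched, though the last check of the bottle and cup was unclear.

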